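# Close up a batch of snowshoe cleats on the bar fixture

### The job

Wind the handwheel back until the follower carriage is against its rear stop, then drape every cleat over the horizontal bar, between the rubber pad and the end stop. Then wind the follower in until the pad has closed the whole row up against the end stop and its spring has just begun to give, never squeezing the pad back by more than 10 mm of its spring travel. Let go and leave the other things on the bench where they are.

Things in the scene. Friction and masses are not known exactly. Their poses are not given: they have to be found in the camera images.
- cleat1: A snowshoe cleat: a folded aluminium channel, an inverted U standing on its two toothed steel edges. 56 mm wide across the U (its x axis), 50 mm long (its y axis), 54 mm tall; walls and top 4 mm, so 48 mm clear inside; about 100 g. Origin: middle of its underside (level of the tooth tips), z up. Two to four of the cleats are present.
- cleat2: A snowshoe cleat: a folded aluminium channel, an inverted U standing on its two toothed steel edges. 56 mm wide across the U (its x axis), 50 mm long (its y axis), 54 mm tall; walls and top 4 mm, so 48 mm clear inside; about 100 g. Origin: middle of its underside (level of the tooth tips), z up. Two to four of the cleats are present.
- cleat3: A snowshoe cleat: a folded aluminium channel, an inverted U standing on its two toothed steel edges. 56 mm wide across the U (its x axis), 50 mm long (its y axis), 54 mm tall; walls and top 4 mm, so 48 mm clear inside; about 100 g. Origin: middle of its underside (level of the tooth tips), z up. Two to four of the cleats are present.
- cleat4: A snowshoe cleat: a folded aluminium channel, an inverted U standing on its two toothed steel edges. 56 mm wide across the U (its x axis), 50 mm long (its y axis), 54 mm tall; walls and top 4 mm, so 48 mm clear inside; about 100 g. Origin: middle of its underside (level of the tooth tips), z up. Two to four of the cleats are present.
- bar_mid (a point): Bar fixture on the bench: a level steel bar 36 mm wide, 24 mm deep, 66 mm free below it. This point: middle of its top face, 105 mm up, 120 mm from the end stop. y: along the bar to the end stop; x: level, across it; z up. A draped cleat rests with its top wall on the bar, its width across the bar, its origin 50 mm below the bar's top. The gearbox and handwheel stand at the -y end.
- stop_face (a point): A point on the end stop's face that looks towards the follower, above the middle of the bar and on its top (105 mm up). The end stop: a fixed grey block 72 mm wide, from 40 to 110 mm above the bench; same axes as bar_mid.
- endstop: The end stop block itself; origin at the lower edge of its face, 40 mm above the bench.
- pad_face (a point): A point on the face of the follower's rubber pad that looks towards the end stop, above the middle of the bar and on its top (105 mm up); same axes as bar_mid. The pad is a plate 72 mm wide, from 40 to 110 mm above the bench, 12 mm thick, on the bar, carried by springs in front of the grey carriage. With the carriage fully back it is 235 mm from the end stop.
- carriage (a joint): Travel of the follower carriage along the bar, m: 0 against its rear stop, up to 0.150 towards the end stop. It is driven only by the handwheel, 30 mm a turn, and stays where it is left.
- pad (a joint): How far the pad is pushed back on its springs into the carriage, m: 0 free, 0.014 bottomed. The spring gives 2.5 N per mm. Sliding a row of cleats along the bar already pushes it back 1 to 3 mm before they meet the end stop. The open gap between pad and carriage shows it: 16 mm when free.
- wheel (a joint): Angle of the handwheel, rad, growing clockwise seen from above: 0 with the carriage fully back, 31.4 (five turns) at full travel. Clockwise winds the follower in, towards the end stop. It turns stiffly (0.15 N m) and holds its place.
- wheel_axis (a point): A point on the handwheel's upright axis, 205 mm above the bench, at the height of the middle of its handle. The wheel is a level steel wheel of 114 mm diameter, its rim's top 167 mm above the bench.
- handle_mid (a point): Middle of the handwheel's handle: an upright black grip 27 mm in diameter and 58 mm tall (170 to 228 mm above the bench), 45 mm from the wheel's axis. It spins freely about its own axis, so it can be held tight from above and led round without turning the gripper.
- jar: A closed jar, 52 mm in diameter, 60 mm tall, standing among the cleats; to be left where it is. Origin: underside centre.
- mallet: A hammer lying on the bench; to be left where it is.
- driver: A screwdriver lying behind the fixture; to be left where it is.
- spanner: A spanner lying on the bench; to be left where it is.
- smallbin: An open plastic parts bin, 120 by 90 by 50 mm; to be left where it is.
- heelplate: A flat aluminium plate, 120 by 50 by 6 mm; to be left where it is.
Not all that is in view belongs to the job. Leave any brown look-alike of the cleat2 alone.

How it is judged:
On the way, in this order (a step that is already met when the one before it is completed fails the run):
1. the carriage is wound back against its rear stop (within 3 mm) (value of joint carriage below 0.003 m), for 0.2 s.
2. every cleat hangs on the bar, between pad and end stop, released (x of cleat1 in the frame of bar_mid between -0.012 and 0.012 m and z of cleat1 in the frame of bar_mid between -0.055 and -0.045 m and y of cleat1 in the frame of bar_mid between -0.12 and 0.12 m and angle between each of cleat1, cleat2, cleat3, cleat4's own z axis and vertical below 0.15 rad and x of cleat2 in the frame of bar_mid between -0.012 and 0.012 m and z of cleat2 in the frame of bar_mid between -0.055 and -0.045 m and y of cleat2 in the frame of bar_mid between -0.12 and 0.12 m and x of cleat3 in the frame of bar_mid between -0.012 and 0.012 m and z of cleat3 in the frame of bar_mid between -0.055 and -0.045 m and y of cleat3 in the frame of bar_mid between -0.12 and 0.12 m and x of cleat4 in the frame of bar_mid between -0.012 and 0.012 m and z of cleat4 in the frame of bar_mid between -0.055 and -0.045 m and y of cleat4 in the frame of bar_mid between -0.12 and 0.12 m and contact force between the fingers and cleat1 below 0.1 N and contact force between the fingers and cleat2 below 0.1 N and contact force between the fingers and cleat3 below 0.1 N and contact force between the fingers and cleat4 below 0.1 N), for 0.2 s.
At the end, for the whole second after the job is handed in: Every cleat hangs square over the bar (within 12 mm of its middle, top wall resting on it, at rest), and the row is closed up between pad and end stop: more than 1 N on the end stop and the pad pushed back on its spring by 1 to 10 mm (x of cleat1 in the frame of bar_mid between -0.012 and 0.012 m and z of cleat1 in the frame of bar_mid between -0.055 and -0.045 m and y of cleat1 in the frame of bar_mid between -0.12 and 0.12 m and angle between each of cleat1, cleat2, cleat3, cleat4's own z axis and vertical below 0.15 rad and x of cleat2 in the frame of bar_mid between -0.012 and 0.012 m and z of cleat2 in the frame of bar_mid between -0.055 and -0.045 m and y of cleat2 in the frame of bar_mid between -0.12 and 0.12 m and x of cleat3 in the frame of bar_mid between -0.012 and 0.012 m and z of cleat3 in the frame of bar_mid between -0.055 and -0.045 m and y of cleat3 in the frame of bar_mid between -0.12 and 0.12 m and x of cleat4 in the frame of bar_mid between -0.012 and 0.012 m and z of cleat4 in the frame of bar_mid between -0.055 and -0.045 m and y of cleat4 in the frame of bar_mid between -0.12 and 0.12 m and angle between the y axis of each of cleat1, cleat2, cleat3, cleat4 and the y axis of bar_mid, either way round below 0.15 rad and contact force between endstop and anything else above 1 N and value of joint pad between 0.001 and 0.01 m and linear speed of each of cleat1, cleat2, cleat3, cleat4 below 0.02 m/s); the robot touches nothing.
It fails at once if the pad is squeezed back by more than 10 mm of its spring travel (value of joint pad above 0.0105 m).
It fails at once if one of the other things on the bench is moved by more than 50 mm (distance of any of jar, mallet, driver, spanner, smallbin, heelplate from where it was at the start of the episode above 0.05 m).
Of cleat1, cleat2, cleat3, cleat4 only 2 to 4 are there at a start; the rules pass over those that are not, and their reading is None.
At some moment in a run one of cleat1, cleat2, cleat3, cleat4 may be knocked a few centimetres aside while the robot is not near it.
It also fails if it takes over 200 s, if anything falls off the work surface, if the arm or the gripper's body presses on something with over 40 N, if the wrist force passes 120 N, or if a joint passes its speed limit or range.

### The arm

A 6-joint arm with a two-finger parallel gripper is mounted at the origin on the work surface. World frame = base frame: x ahead of the robot, y to its left, z up, the work surface at z = 0. Lengths are in m, angles in rad, forces in N, time in s.
With the tool pointing down it reaches from about 0.3 to 0.75 m from the base axis. Payload 8.5 kg.
Tool frame: the origin (TCP) lies on the centre line of the jaws, within the pads' length; the fingertips stand 25 mm ahead of it and the grasp point (between the pads) lies 6 mm ahead of it (nose_length is the distance from the TCP to the fingertips, in m); z points along the fingers, y is the line along which they close (so a half turn about z gives the same grasp; the last joint's range is limited). The gripper opens to 85 mm and grips with 20 to 120 N. Pads are 22 mm wide; open, the fingers measure 114 mm over their backs; the gripper's body (76 mm by 85 mm) begins 54 mm behind the grasp point. The pads swing forward as they close: fully open they stand 13 mm farther back than shut.
Start: joints at [-1.323, 0.381, 1.297, -0, 1.464, -0.215], TCP at [0.246, -0.492, 0.256] pointing down, gripper open.
Joint ranges: [-3.11, 3.11], [-0.89, 2.33], [0.22, 2.48], [-1.42, 4.56], [0.17, 2.85], [-2.88, 2.88]. Speed limits (rad/s): [2.39, 2.39, 3.14, 3.14, 3.14, 3.14].

### API

Orientations are given as a unit quaternion [x, y, z, w].
In Python, from workcell import * gives the robot as it stands. Calls block until the motion is done:
- move_ptp(position, orientation): joint-space move of the TCP to a pose.
- movel(position, speed=0.15, rot=None, f_stop=None): straight line of the TCP; rot=None keeps the orientation; speed is the mean speed in m/s. With f_stop (N) it stops when the force on the tool has changed by that much, and returns True; else False.
- set_joints(angles): joint-space move.
- set_gripper(opening): finger opening in m; the grip force is fixed at half the most; returns when the fingers have stopped.
- pause(seconds).
- ik(position, orientation): joint angles nearest the present ones, or None.
- read_camera(name): name is "side" or "top" or "wrist"; returns a dict with "image" (400x640x3 uint8, blue, green, red), "fx", "fy", "cx", "cy" (pixels), "k1" (the pictures are not rectified: a ray, as slopes to the right and down, at radius r is drawn at 1 + k1 r^2 times it, then the intrinsics apply), "rvec" (rotation vector, rad) and "tvec" (3), from world to camera coordinates, as OpenCV has them; the wrist camera has in their place "mount" (4x4, takes a point from camera to tool coordinates, whose origin is the TCP and whose axes are the flange's). Camera axes: x right, y down, z forward; pixel columns grow to the right and rows downward; lengths in m; the calibration is good to about 2 mm. A picture is of the moment at which its call begins: read the wrist's pose just before it. There is no depth.
A pose or a line that the arm cannot do raises Unreachable and nothing moves.
- job_done(): hands the job in; it is judged then, once.
Readings, each from a call of its own:
- read_time(): time.
- read_joint_positions(): joint angles.
- read_joint_vel(): joint speeds.
- read_tau(): joint torques, N m.
- read_ee_pos(): TCP position.
- read_ee_rot(): TCP orientation.
- read_force(): force on the tool from outside, world axes, zero at the start.
- read_moment(): the same for the moment, N m.
- read_gripper_width(): finger opening in m.
- read_grasp_force(): force on a finger pad.
Only numpy, scipy, OpenCV 4.12 (cv2) and the standard library are available. Lean on these libraries where they do the work, as an engineer would, in place of code of your own. Each camera call takes 0.05 s, during which the arm holds its last target. There are 200 camera calls.

## Working session

There is one attempt and no reset: what is moved stays moved. The work goes in short steps, each a Python script; the robot and the scene stay as the last script left them, time stands still between calls to the robot, and variables do not carry over. Pictures are saved under pics/ and viewed, at most 14 in all, crops included, and the job is handed in when it is done.

```bash
ls; mkdir -p pics; python3 - <<'E'
from workcell import *
import cv2
for n in("top","side"):
    c=read_camera(n); cv2.imwrite(f"pics/{n}0.png",c["image"]); print(n,{k:v for k,v in c.items() if k!="image"})
c=read_camera("wrist");print(c["mount"],c["fx"],c["k1"]); print(read_ee_rot(),read_time())
E
```

```text
pics
top {'fx': 404.3456791097975, 'fy': 404.3456791097975, 'cx': 321.9340395628895, 'cy': 202.27599246855726, 'k1': 0.006285670452998271, 'rvec': array([ 2.18028517, -2.18132596,  0.08649217]), 'tvec': array([0.03604163, 0.52894359, 1.23543448])}
side {'fx': 482.99694847132633, 'fy': 482.99694847132633, 'cx': 329.2512031703628, 'cy': 200.55610087753328, 'k1': -0.06399452687430107, 'rvec': array([ 0.65948836, -2.67940843,  1.07191649]), 'tvec': array([0.4623257 , 0.27259563, 1.33629526])}
[[ 6.13158058e-04 -9.48717064e-01 -3.16125855e-01  8.20332382e-02]
 [ 9.99999632e-01  7.71577046e-04 -3.75959370e-04 -7.20876856e-04]
 [ 6.00594523e-04 -3.16125508e-01  9.48717188e-01 -1.18617841e-01]
 [ 0.00000000e+00  0.00000000e+00  0.00000000e+00  1.00000000e+00]] 285.7932139315939 -0.014619879212590971
[ 9.73348698e-01  2.29329527e-01 -2.78163734e-05 -5.28608613e-04] 0.15
```

View pics/top0.png

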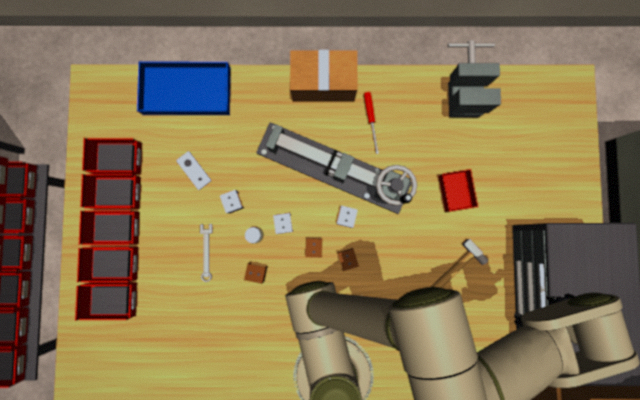

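View pics/side0.png

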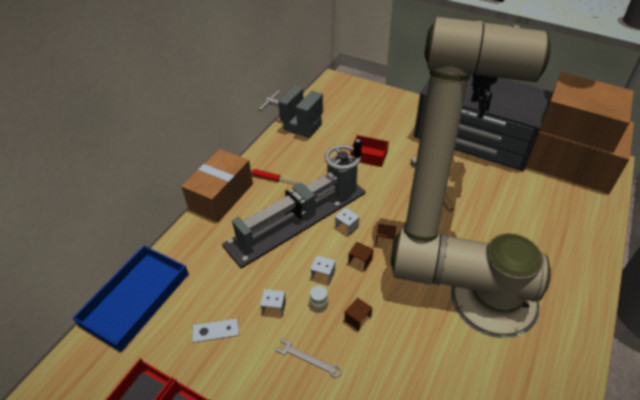

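The top view shows three silver cleats near (232,202), (283,223) and (347,216). The jar is at (254,235), and there are three brown look-alikes. The fixture runs from the end stop at about (273,140) to the wheel at (397,184), with its handle at (407,199). I'll enlarge the crops.

```bash
cat > h.py <<'E'
from workcell import *
import numpy as np, cv2
from scipy.spatial.transform import Rotation as R
def cam(n):
    c=read_camera(n); c["R"]=R.from_rotvec(c["rvec"]).as_matrix() if n!="wrist" else None
    return c
def dist(c): return np.array([c["k1"],0,0,0,0.])
def K(c): return np.array([[c["fx"],0,c["cx"]],[0,c["fy"],c["cy"]],[0,0,1.]])
def wristcam():
    p,q=np.array(read_ee_pos()),read_ee_rot(); c=read_camera("wrist")
    T=np.eye(4);T[:3,:3]=R.from_quat(q).as_matrix();T[:3,3]=p
    W=np.linalg.inv(T@c["mount"]); c["R"]=W[:3,:3];c["tvec"]=W[:3,3]; return c
def ray(c,uv):
    u=cv2.undistortPoints(np.array([[uv]],float),K(c),dist(c))[0,0]
    d=c["R"].T@np.array([u[0],u[1],1]); o=-c["R"].T@c["tvec"]; return o,d/np.linalg.norm(d)
def atz(c,uv,z):
    o,d=ray(c,uv); return o+d*(z-o[2])/d[2]
def tri(*cu):
    A=np.zeros((3,3));b=np.zeros(3)
    for c,uv in cu:
        o,d=ray(c,uv);P=np.eye(3)-np.outer(d,d);A+=P;b+=P@o
    x=np.linalg.solve(A,b)
    return x,[np.linalg.norm((np.eye(3)-np.outer(ray(c,u)[1],ray(c,u)[1]))@(x-ray(c,u)[0])) for c,u in cu]
def proj(c,X): return cv2.projectPoints(np.array(X,float).reshape(-1,3),cv2.Rodrigues(c["R"])[0],c["tvec"],K(c),dist(c))[0][:,0]
def down(yaw): # closing axis (tool y) at angle: tool x = (cos,sin)
    return (R.from_euler('z',yaw)*R.from_euler('x',np.pi)).as_quat()
def crop(im,x0,y0,w,h,s,name): cv2.imwrite(name,cv2.resize(im[y0:y0+h,x0:x0+w],None,fx=s,fy=s,interpolation=cv2.INTER_CUBIC))
E
python3 - <<'E'
from h import *
t=cv2.imread("pics/top0.png");s=cv2.imread("pics/side0.png")
crop(t,215,115,200,150,4,"pics/topc.png"); crop(s,220,135,200,150,4,"pics/sidec.png")
E
```

```text
(no output)
```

View pics/topc.png

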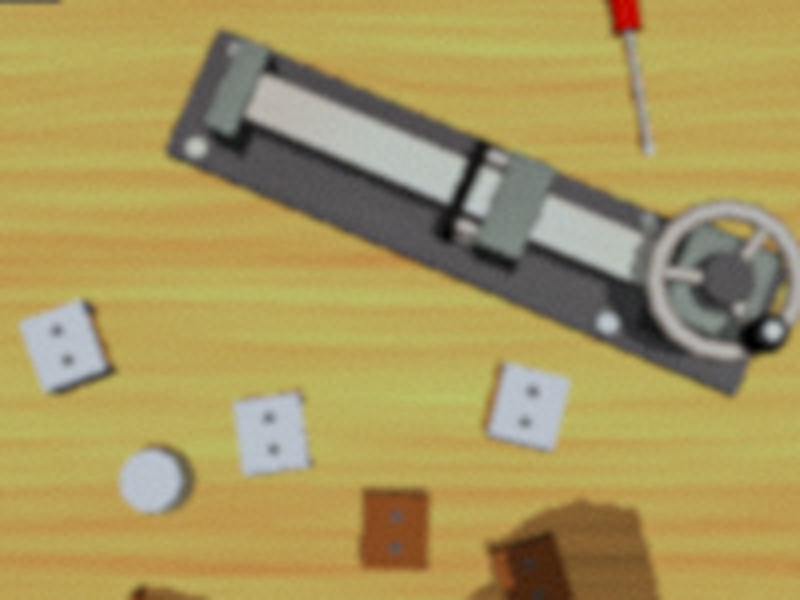

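View pics/sidec.png

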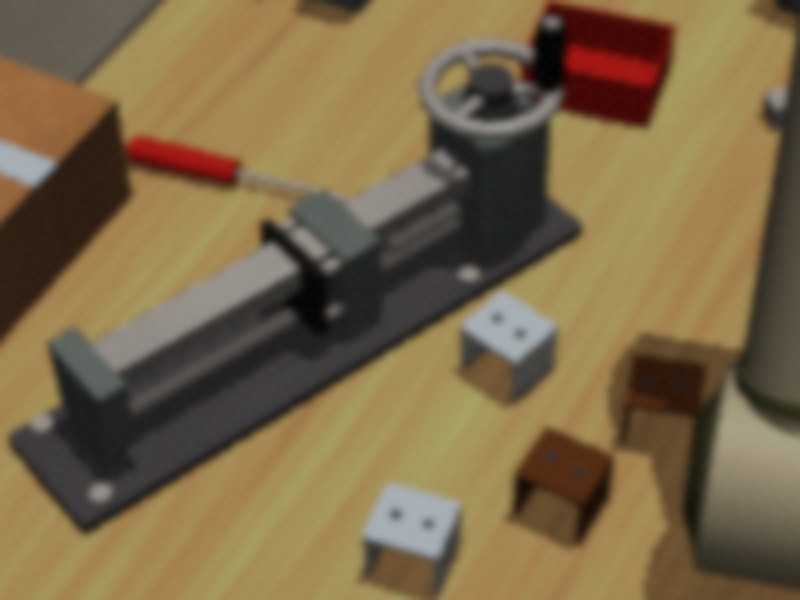

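The crops resolve the cleat holes, which lie along the cleat's x axis, since the open side is parallel to the hole line. They also resolve the stop, pad, carriage, wheel and handle. Next I triangulate.

```bash
python3 - <<'E'
from h import *
t=cam("top");s=cam("side")
T=lambda x,y:(x/4+215-.38,y/4+115-.38)
S=lambda x,y:(x/4+220-.38,y/4+135-.38)
np.set_printoptions(precision=4,suppress=True)
def p(n,a,b): x,r=tri((t,T(*a)),(s,S(*b)));print(n,x,np.round(r,4))
p("C h1",(532,391),(521,333));p("C h2",(524,423),(497,318))
p("C h1'",(532,391),(497,318));p("C h2'",(524,423),(521,333))
p("B h1",(269,417),(396,514));p("B h2",(273,449),(428,523))
p("stop a",(270,52),(75,330));p("stop b",(238,137),(132,375))
p("car a",(553,165),(322,193));p("car b",(513,258),(380,240))
p("handle top",(770,328),(552,20))
p("wheel c",(727,280),(491,87))
for n,h in dict(A=((57,330),(68,360)),B=((269,417),(273,449)),C=((532,391),(524,423))).items():
    a,b=[atz(t,T(*q),.054) for q in h];print(n,(a+b)/2,np.hypot(*(a-b)[:2]),np.arctan2(*(a-b)[1::-1]))
a,b=[atz(t,T(*q),.110) for q in((270,52),(238,137))];print("stop",a,b,(a+b)/2,np.hypot(*(a-b)[:2]))
a,b=[atz(t,T(*q),.110) for q in((478,143),(445,235))];print("pad",a,b,(a+b)/2)
print("wheel",atz(t,T(727,280),.167),"handle",atz(t,T(770,330),.228))
for q in((250,100),(450,182)):print("bar mid?",atz(t,T(*q),.105))
E
```

```text
C h1 [ 0.4867 -0.0468  0.0391] [0.0106 0.0106]
C h2 [ 0.4787 -0.0308  0.0745] [0.0086 0.0086]
C h1' [ 0.4947 -0.0421  0.0558] [0.001 0.001]
C h2' [ 0.4708 -0.0357  0.0572] [0.0007 0.0007]
B h1 [0.4751 0.156  0.0552] [0.0011 0.0011]
B h2 [0.4512 0.1528 0.0559] [0.001 0.001]
stop a [0.7417 0.1524 0.107 ] [0.0004 0.0004]
stop b [0.6764 0.1742 0.1149] [0.0008 0.0008]
car a [ 0.6563 -0.0556  0.1054] [0.0022 0.0022]
car b [ 0.5872 -0.0255  0.1127] [0.0017 0.0017]
handle top [ 0.5247 -0.1849  0.234 ] [0.002 0.002]
wheel c [ 0.566  -0.1705  0.1618] [0.0008 0.0008]
A [0.5307 0.3132 0.054 ] 0.024383730934258354 0.3654370202890353
B [0.4642 0.155  0.054 ] 0.024295101027773575 0.13168086923599231
C [ 0.4837 -0.0387  0.054 ] 0.024916802257189518 -0.24992633819508708
stop [0.7413 0.1523 0.11  ] [0.6782 0.1752 0.11  ] [0.7097 0.1637 0.11  ] 0.06709698680148919
pad [0.6737 0.0002 0.11  ] [0.6061 0.0243 0.11  ] [0.6399 0.0122 0.11  ]
wheel [ 0.566  -0.1693  0.167 ] handle [ 0.5258 -0.1854  0.228 ]
bar mid? [0.7068 0.1672 0.105 ]
bar mid? [0.6459 0.0206 0.105 ]
```

```bash
python3 - <<'E'
from h import *
np.set_printoptions(precision=2,suppress=True)
for n,p,th in [("A",(.531,.313,.042),.365),("B",(.464,.155,.042),.13),("C",(.484,-.039,.042),-.25),("bar1",(.70,.14,.15),-.4),("bar2",(.64,.01,.15),-.4),("hnd",(.525,-.185,.205),-.4),("hnd",(.61,-.155,.205),-.4)]:
    for y in(th+np.pi/2,th-np.pi/2,th):
        q=ik(p,down(y)); print(n,round(y,2),None if q is None else np.array(q))
E
```

```text
A 1.94 [ 0.34  0.71  1.37 -0.    1.06 -0.02]
A -1.21 None
A 0.36 [ 0.34  0.71  1.37 -0.    1.06  1.55]
B 1.7 [ 0.08  0.56  1.75 -0.    0.84 -0.05]
B -1.44 None
B 0.13 [ 0.08  0.56  1.75 -0.    0.84  1.52]
C 1.32 [-0.32  0.55  1.76 -0.    0.83 -0.07]
C -1.82 None
C -0.25 [-0.32  0.55  1.76 -0.    0.83  1.5 ]
bar1 1.17 [ 0.03  0.75  0.93 -0.    1.46  0.43]
bar1 -1.97 [ 0.03  0.75  0.93  0.    1.46 -2.71]
bar1 -0.4 [ 0.03  0.75  0.93 -0.    1.46  2.  ]
bar2 1.17 [-0.17  0.62  1.19 -0.    1.33  0.23]
bar2 -1.97 None
bar2 -0.4 [-0.17  0.62  1.19 -0.    1.33  1.8 ]
hnd 1.17 [-0.55  0.43  1.37  0.    1.34 -0.15]
hnd -1.97 None
hnd -0.4 [-0.55  0.43  1.37 -0.    1.34  1.42]
hnd 1.17 [-0.44  0.56  1.15  0.    1.44 -0.04]
hnd -1.97 None
hnd -0.4 [-0.44  0.56  1.15 -0.    1.44  1.53]
```

```bash
cat > crank.py <<'E'
from h import *
def crank(c,r,a0,da,n,z,gain=3e-5,ft=None,speed=.08,axis_step=None):
    """lead handle by n steps of da; returns centre, angle, log"""
    log=[];c=np.array(c,float)
    for i in range(n):
        a=a0+da
        p=c+r*np.array([np.cos(a),np.sin(a)])
        hit=movel([p[0],p[1],z],speed=speed,f_stop=40)
        F=np.array(read_force())-F0; e=np.array([np.cos(a),np.sin(a)]); tg=np.array([-e[1],e[0]])*np.sign(da)
        fr,f_t=F[:2]@e,F[:2]@tg
        log.append((round(a,2),round(fr,1),round(f_t,1),round(F[2],1),round(np.linalg.norm(F),1),hit)); a0=a
        if hit or (ft and -f_t>ft): break
        c=c+e*fr*gain
    return c,a0,log
F0=np.zeros(3)
E
python3 - <<'E'
import crank as k
from crank import *
print("F",read_force())
q=down(1.17)
move_ptp([.525,-.185,.32],q); k.F0=np.array(read_force());print(k.F0)
print(movel([.525,-.185,.207],speed=.12,f_stop=10)); set_gripper(0.0)
print(read_gripper_width(),read_grasp_force(),read_ee_pos(),np.array(read_force())-k.F0,read_time())
c=np.array([.566,-.1695]); d=np.array(read_ee_pos())[:2]-c; r=np.hypot(*d);a0=np.arctan2(d[1],d[0])
c,a,log=crank(c,.045,a0,np.radians(18),10,.207)
for l in log:print(*l)
print(c,read_time())
E
```

```text
F [-0.36401333  1.16773244 -0.01307805]
[-0.64303142 -1.08372508 -0.87025023]
False
0.024852074046668622 58.75118136405945 [ 0.5253143  -0.1849989   0.20741629] [2.44193923 1.85594192 4.68245493] 3.475
-2.46 -10.2 1.7 3.1 10.8 False
-2.15 -8.2 3.3 4.0 9.7 False
-1.84 -7.5 4.4 5.3 10.2 False
-1.52 -5.8 4.1 6.0 9.3 False
-1.21 -2.7 5.0 6.1 8.3 False
-0.89 -2.1 5.0 6.3 8.3 False
-0.58 0.3 5.0 4.9 7.0 False
-0.26 2.9 3.7 6.0 7.6 False
0.05 2.6 5.1 6.2 8.5 False
0.36 3.7 3.6 7.7 9.2 False
[ 0.5666295  -0.16856951] 6.725
```

```bash
sed -i 's/-f_t>ft/abs(f_t)>ft/' crank.py; python3 - <<'E'
import crank as k
from crank import *
k.F0=np.array([-.643,-1.084,-.87])
c=np.array([.56663,-.16857]); a=.362
c,a,log=crank(c,.045,a,np.radians(18),42,.207,ft=16)
for l in log[::4]+log[-4:]:print(*l)
print(len(log),c,a,read_ee_pos(),read_time())
t=cam("top");s=cam("side");crop(t["image"],215,115,200,150,4,"pics/t1.png");cv2.imwrite("pics/t1f.png",t["image"]);cv2.imwrite("pics/s1f.png",s["image"])
E
```

```text
0.68 3.4 4.7 8.1 10.0 False
1.93 1.3 1.9 10.3 10.6 False
3.19 -1.8 1.9 7.1 7.6 False
4.45 -0.9 3.9 6.7 7.7 False
5.7 0.1 4.7 8.1 9.3 False
6.96 0.7 3.7 8.7 9.5 False
8.22 0.4 1.8 8.9 9.1 False
9.47 1.0 2.3 8.0 8.4 False
10.73 -1.1 3.6 7.4 8.3 False
11.99 -0.2 4.1 9.0 9.9 False
11.36 0.2 4.6 7.8 9.0 False
11.67 -0.5 5.2 7.5 9.1 False
11.99 -0.2 4.1 9.0 9.9 False
12.3 -0.9 -5.9 4.7 7.6 True
38 [ 0.5669844  -0.16776265] 12.300052083641214 [ 0.6090646  -0.18516493  0.20738029] 18.9917
```

View pics/t1.png

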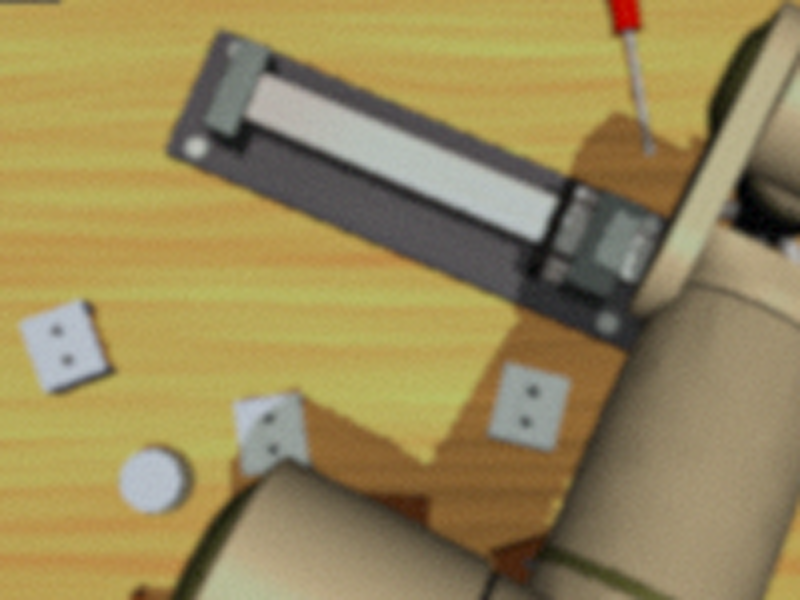

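The follower is against its rear stop: the f_stop hit came at handle angle about -23°, after about 71 mm of travel, which matches the 68 mm I estimated. The cleats have not moved. I release, then refine the bar line.

```bash
cat >> h.py <<'E'
TW=lambda x,y:(x/4+215-.38,y/4+115-.38)
WIN=dict(A=((57,330),(68,360)),B=((269,417),(273,449)),C=((532,391),(524,423)))
def moved():
    im=cam("top")["image"];ref=cv2.imread("pics/top0.png");out={}
    for n,h in WIN.items():
        u,v=[int(round(q)) for q in TW(*np.mean(h,0))]
        sl=np.s_[v-12:v+13,u-12:u+13]; g=lambda i:cv2.cvtColor(i[sl],cv2.COLOR_BGR2GRAY)
        out[n]=round(float(cv2.matchTemplate(g(im),g(ref),cv2.TM_CCOEFF_NORMED)[0,0]),2)
    return out
E
python3 - <<'E'
from h import *
np.set_printoptions(precision=4,suppress=True)
set_gripper(.085); p=read_ee_pos(); movel([p[0],p[1],.32],speed=.2)
move_ptp([.4,-.3,.35],down(1.17)); print(moved(),read_time())
t=cam("top");s=cam("side");cv2.imwrite("pics/t2f.png",t["image"])
a,b=[atz(t,TW(*q),.105) for q in((260,96.5),(555,219))];d=a-b;print(a,b,np.degrees(np.arctan2(d[1],d[0])))
crop(t["image"],260,115,160,100,5,"pics/t2.png");crop(s["image"],220,145,160,120,5,"pics/s2.png")
E
```

```text
{'A': 1.0, 'B': 0.99, 'C': 0.99} 21.425
[0.7094 0.1599 0.105 ] [ 0.6185 -0.056   0.105 ] 67.17549827731463
```

View pics/t2.png

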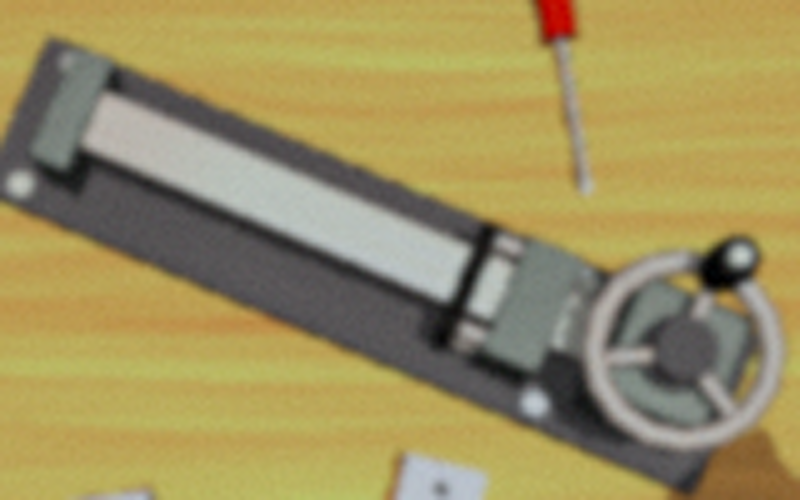

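View pics/s2.png

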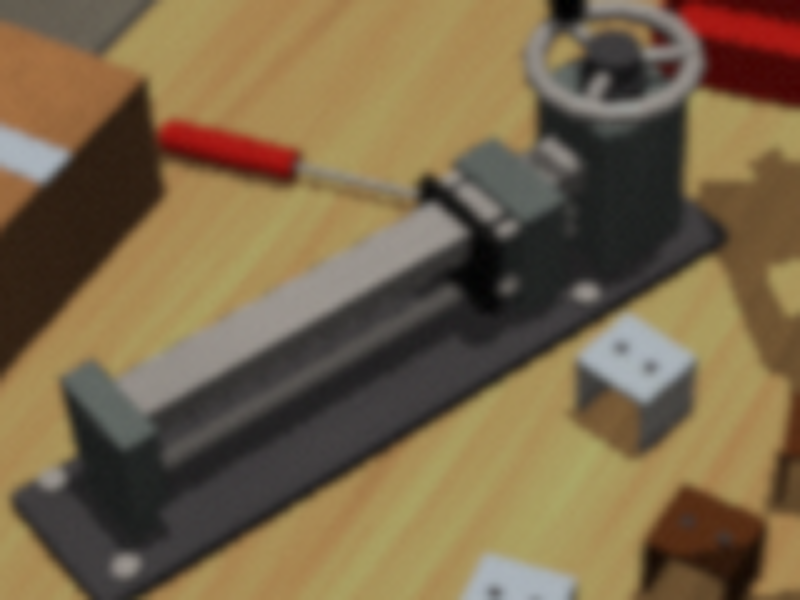

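The pictures show the bar's top edges at crop pixels (108,93)–(475,243) and (82,148)–(447,300) in the top view. In the side view they meet the pad at (430,205) and (470,235). The carriage is fully back.

```bash
python3 - <<'E'
from h import *
np.set_printoptions(precision=4,suppress=True)
t=cam("top");s=cam("side")
T=lambda x,y:(x/5+260-.4,y/5+115-.4)
S=lambda x,y:(x/5+220-.4,y/5+145-.4)
for a,b in(((475,243),(430,205)),((447,300),(470,235)),((108,65),(93,360)),((70,168),(158,428))): print(*tri((t,T(*a)),(s,S(*b))))
E=[[atz(t,T(*q),.105) for q in e] for e in(((108,93),(475,243)),((82,148),(447,300)))]
for a,b in E: d=a-b;print(a,b,np.degrees(np.arctan2(d[1],d[0])))
m=[(E[0][i]+E[1][i])/2 for i in(0,1)];d=m[0]-m[1];L=np.hypot(*d[:2]);u=d[:2]/L;print(m,L,np.degrees(np.arctan2(u[1],u[0])))
c=np.array([.56698,-.16776]); w=c-m[1][:2]; print("axis off line",u[0]*w[1]-u[1]*w[0])
# side-view line at z=.105
f=[atz(s,S(*q),.105) for q in((139,395),(450,218))];
for x in f: w=x[:2]-m[1][:2]; print(x,"side off",u[0]*w[1]-u[1]*w[0])
E
```

```text
[ 0.6377 -0.0605  0.0973] [np.float64(0.0004199821237925367), np.float64(0.0004199821237926053)]
[ 0.6017 -0.0441  0.1023] [np.float64(0.0020044822841924726), np.float64(0.0020044822841923304)]
[0.7402 0.1545 0.1122] [np.float64(0.0005668706688302822), np.float64(0.000566870668830357)]
[0.6803 0.1768 0.1074] [np.float64(0.0005119055838409425), np.float64(0.0005119055838410826)]
[0.7259 0.1554 0.105 ] [ 0.6367 -0.0597  0.105 ] 67.47299788438039
[0.6932 0.1704 0.105 ] [ 0.6032 -0.0431  0.105 ] 67.14541027223977
[array([0.7095, 0.1629, 0.105 ]), array([ 0.6199, -0.0514,  0.105 ])] 0.2322742186736486 67.3095987012458
axis off line 0.003992952684931127
[0.7049 0.1595 0.105 ] side off 0.0029626042140015185
[ 0.6166 -0.0497  0.105 ] side off 0.0037946182092267145
```

```bash
cat > pp.py <<'E'
from h import *
S=np.array([.7067,.1641]);ub=np.array([.3875,.9219]);YB=1.173
def pick(xy,th):
    q=down(th+np.pi/2)
    move_ptp([*xy,.2],q); h=movel([*xy,.042],speed=.12,f_stop=10); z=read_ee_pos()[2]
    set_gripper(0.0); w=read_gripper_width()
    print("pick hit",h,round(z,4),"w",round(w,4),"F",np.round(read_grasp_force(),1))
    movel([*read_ee_pos()[:2],.25],speed=.2); print("after lift w",round(read_gripper_width(),4)); return w
def place(d):
    xy=S-ub*d
    move_ptp([*xy,.25],down(YB)); movel([*xy,.112],speed=.12,f_stop=10); print("z",round(read_ee_pos()[2],4))
    h=movel([*xy,.094],speed=.02,f_stop=4); print("place hit",h,np.round(read_ee_pos(),4))
    set_gripper(.085); movel([*xy,.25],speed=.15); print(read_time())
E
python3 - <<'E'
from pp import *
w=pick([.5307,.3132],.365)
if .05<w<.062: place(.06)
move_ptp([.4,-.3,.35],down(1.17)); print(moved())
t=cam("top");s=cam("side");cv2.imwrite("pics/t3.png",np.hstack([cv2.resize(t["image"][105:225,215:415],None,fx=2,fy=2),cv2.resize(s["image"][145:265,220:420],None,fx=2,fy=2)]))
E
```

```text
pick hit False 0.0427 w 0.0553 F 63.8
after lift w 0.0557
z 0.1129
place hit True [0.6834 0.1088 0.0977]
31.5333
{'A': -0.03, 'B': 0.99, 'C': 0.99}
```

View pics/t3.png

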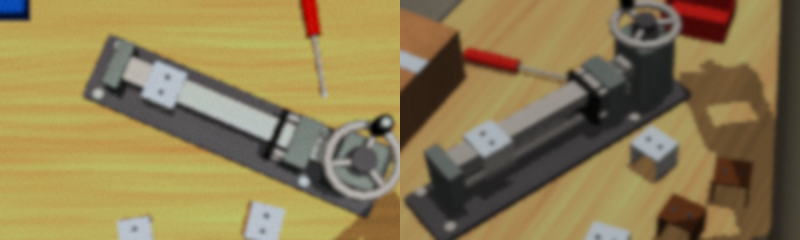

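The first cleat hangs square on the bar near the end stop, and the contact at TCP z = 0.0977 matches the expected 0.097. The other two have not moved, so I place them next.

```bash
python3 - <<'E'
from pp import *
w=pick([.4642,.155],.132)
assert .05<w<.062
place(.125)
move_ptp([.4,-.3,.35],down(1.17)); m=moved();print(m)
if m["C"]>.9:
    w=pick([.4837,-.0387],-.25)
    assert .05<w<.062
    place(.19)
move_ptp([.4,-.3,.35],down(1.17))
t=cam("top");s=cam("side");cv2.imwrite("pics/t4.png",np.hstack([cv2.resize(t["image"][105:225,215:415],None,fx=2,fy=2),cv2.resize(s["image"][145:265,220:420],None,fx=2,fy=2)]));cv2.imwrite("pics/t4f.png",t["image"])
E
```

```text
pick hit False 0.0425 w 0.0556 F 63.6
after lift w 0.0557
z 0.1129
place hit True [0.6582 0.0489 0.0976]
42.7833
{'A': -0.05, 'B': 0.15, 'C': 0.99}
pick hit False 0.0425 w 0.0553 F 63.6
after lift w 0.0551
z 0.1128
place hit True [ 0.633  -0.011   0.0976]
52.925
```

View pics/t4.png

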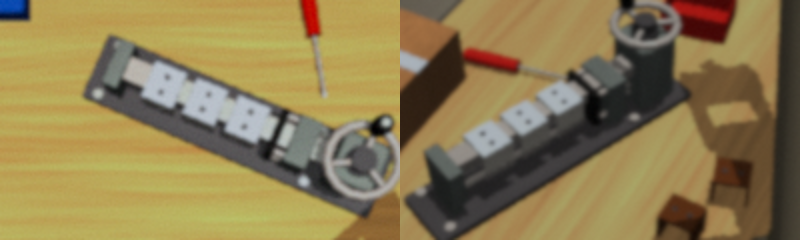

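View pics/t4f.png

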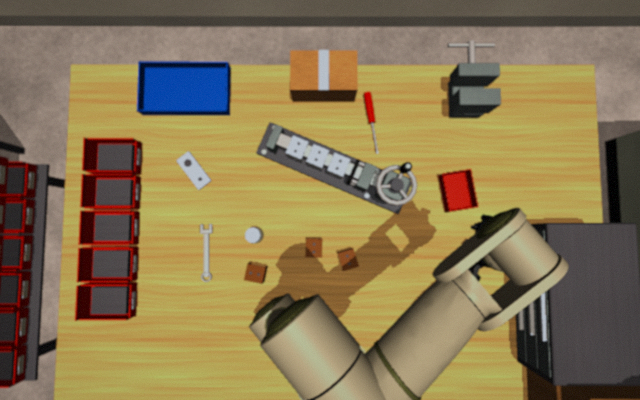

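The three cleats are all on the bar and no other silver ones are left. I wind in to about 85.5 mm (2.85 turns), where the row should just close, and then check the gap.

```bash
python3 - <<'E'
import crank as k
from crank import *
c=np.array([.56698,-.16776]);a=np.radians(-22.4);p=c+.045*np.array([np.cos(a),np.sin(a)])
move_ptp([*p,.32],down(1.173)); k.F0=np.array(read_force())
print(movel([*p,.207],speed=.12,f_stop=10)); set_gripper(0.0)
d=np.array(read_ee_pos())[:2]-c;a=np.arctan2(d[1],d[0]);print(read_gripper_width(),np.degrees(a),np.hypot(*d),np.array(read_force())-k.F0)
a=np.radians(-22.4)
c,a,log=crank(c,.045,a,np.radians(-18),57,.207,ft=20)
for l in log[::6]+log[-4:]:print(*l)
d=np.array(read_ee_pos())[:2]-c
print(len(log),c,a,np.degrees(np.arctan2(d[1],d[0])),k.F0,read_time())
t=cam("top");s=cam("side");cv2.imwrite("pics/t5.png",np.hstack([cv2.resize(t["image"][120:200,260:360],None,fx=4,fy=4,interpolation=2),cv2.resize(s["image"][175:255,230:330],None,fx=4,fy=4,interpolation=2)]))
E
```

```text
False
0.02476415202677629 -22.375977975456575 0.04540994521152131 [ 2.98721822 -0.74314919  1.67281674]
-0.71 0.8 2.3 5.0 5.6 False
-2.59 -3.0 2.6 8.5 9.4 False
-4.48 2.7 4.3 6.9 8.5 False
-6.36 -0.3 2.9 7.0 7.5 False
-8.24 -2.0 2.7 8.2 8.9 False
-10.13 -0.6 4.2 6.8 8.0 False
-12.01 -0.0 2.5 7.0 7.4 False
-13.9 0.5 2.3 8.3 8.7 False
-15.78 -0.1 4.1 7.8 8.8 False
-17.67 -0.0 3.8 5.5 6.7 False
-17.36 0.4 3.9 7.2 8.2 False
-17.67 -0.0 3.8 5.5 6.7 False
-17.98 0.4 3.1 5.8 6.6 False
-18.3 0.1 2.9 6.8 7.4 False
57 [ 0.56732083 -0.16657106] -18.298031877908564 29.702649542614157 [-0.47587358 -0.37776527  0.08229107] 75.6083
```

View pics/t5.png

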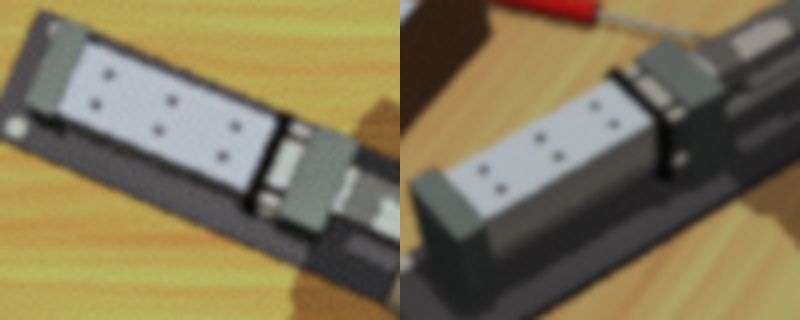

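The row has closed, with no gaps left visible between the cleats or at the stop. Another 56° takes the carriage to about 90.2 mm, so the pad should be pushed back about 5 mm.

```bash
python3 - <<'E'
import crank as k
from crank import *
k.F0=np.array([-.476,-.378,.082])
c,a,log=crank([.56732,-.16657],.045,-18.298,np.radians(-14),4,.207,ft=20)
for l in log:print(*l)
set_gripper(.085);p=read_ee_pos(); movel([p[0],p[1],.32],speed=.2); move_ptp([.4,-.3,.35],down(1.17))
t=cam("top");s=cam("side");cv2.imwrite("pics/t6f.png",t["image"]);cv2.imwrite("pics/t6.png",np.hstack([cv2.resize(t["image"][120:200,260:360],None,fx=4,fy=4,interpolation=2),cv2.resize(s["image"][175:255,230:330],None,fx=4,fy=4,interpolation=2)]))
E
```

```text
-18.54 0.2 2.8 7.7 8.2 False
-18.79 0.2 1.5 7.0 7.1 False
-19.03 0.3 1.2 5.9 6.0 False
-19.28 0.2 1.0 8.1 8.2 False
```

View pics/t6.png

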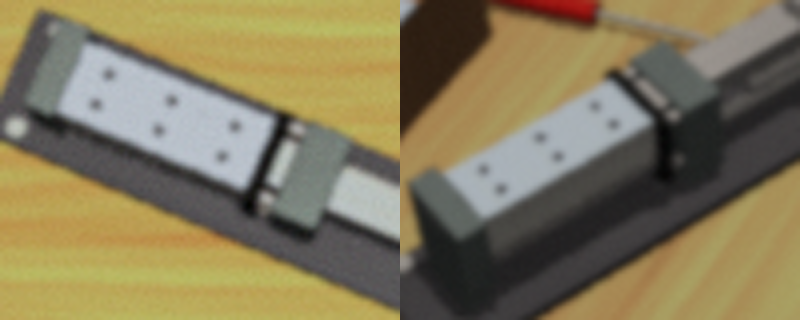

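The hole positions did not change between the last two pictures, while the carriage edge moved about 2 px (5 mm). I check the pad gap numerically against the free state.

```bash
python3 - <<'E'
from h import *
from scipy.ndimage import map_coordinates
t=cam("top"); S=np.array([.7095,.1629]);u=np.array([.386,.9226]);n=np.array([-.9226,.386])
for f,d0 in(("t4f",.235),("t6f",.150)):
    g=cv2.cvtColor(cv2.imread(f"pics/{f}.png"),cv2.COLOR_BGR2GRAY).astype(float)
    ds=np.arange(d0-.01,d0+.075,.003); P=[]
    for o in np.arange(-.012,.0121,.004):
        uv=proj(t,[[*(S-u*d+n*o),.108] for d in ds]);P.append(map_coordinates(g,[uv[:,1],uv[:,0]],order=1))
    print(f);print(*[f"{d*1e3-d0*1e3:.0f}:{v:.0f}" for d,v in zip(ds,np.mean(P,0))])
E
```

```text
t4f
-10:190 -7:182 -4:148 -1:85 2:35 5:45 8:104 11:160 14:184 17:188 20:184 23:163 26:133 29:121 32:123 35:125 38:125 41:126 44:127 47:126 50:126 53:126 56:126 59:133 62:146 65:142 68:122 71:108 74:108
t6f
-10:191 -7:185 -4:151 -1:87 2:37 5:45 8:103 11:159 14:184 17:175 20:146 23:125 26:121 29:122 32:124 35:125 38:125 41:125 44:126 47:126 50:125 53:127 56:146 59:174 62:186 65:189 68:188 71:187 74:188
```

The pad gap has shrunk by about 4.8 mm, which is within the 1–10 mm range, so I hand in.

```bash
python3 -c "
from workcell import *
print(read_time());print(job_done())"
```

```text
79.275
the job is handed in; nothing more can be done
None
```

I wound the carriage back to its rear stop, draped all three cleats over the bar, and closed the row against the end stop with the pad pushed back about 4.8 mm. I then let go and handed the job in at 79 s; the hand-in gave no verdict.

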